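# Shut and pin the rice-cake bin at a market stall

## Robot

A 6-joint arm with a two-finger parallel gripper is mounted at the origin on the work surface. World frame = base frame: x ahead of the robot, y to its left, z up, the work surface at z = 0. Lengths are in m, angles in rad, forces in N, time in s.
With the tool pointing down it reaches from about 0.425 to 0.95 m from the base axis. Payload 3.5 kg.
Tool frame: the origin (TCP) lies midway between the tips of the shut fingers; the grasp point (between the pads) lies 19 mm behind it; z points along the fingers, y is the line along which they close (so a half turn about z gives the same grasp; the last joint's range is limited). The gripper opens to 85 mm and grips with 20 to 120 N. Pads are 22 mm wide; open, the fingers measure 114 mm over their backs; the gripper's body (76 mm by 85 mm) begins 54 mm behind the grasp point. The pads swing forward as they close: fully open they stand 13 mm farther back than shut.
Start: joints at [-1.342, 0.286, 1.577, -0, 1.279, -0.15], TCP at [0.25, -0.627, 0.231] pointing down, gripper open.
Joint ranges: [-2.77, 2.77], [-0.9, 2.22], [0.21, 2.48], [-1.53, 4.67], [0.24, 2.81], [-2.84, 2.84]. Speed limits (rad/s): [2.79, 2.79, 3.14, 3.14, 3.14, 3.14].

## Interface

Orientations are given as a rotation vector (axis times angle).
In Python, from station import env, read_camera, camera_params, order gives the robot as it stands. The module is installed in compiled form; this text tells all that it offers.
- The arm moves only by the tool apply_moves, never from a script. Its argument "moves" is a list of rows, each a list of 7 numbers: the shift along the tool's x, y, z in m, then the turn, a rotation vector about the tool's x, y, z in degrees, then the opening, from -1 (shut) to 1 (fully open). A call has 1 to 20 rows; each row is the pose to reach, as a shift and turn from the pose commanded when the call began, along the tool's axes at that moment; what a row does not reach only later rows make up. A row lasts 1/8 s, in which the tool goes at most 62.5 mm and 10.7 degrees, less where a joint would pass 70% of its speed; a pose out of reach is approached as far as the arm can. A call with a gripper value outside its range is refused whole. The fingers move at their own pace and stop on an object; the grip force is fixed at half the most. Time passes only in rows, so rows that repeat a pose let the fingers close. It gives the time, the measured TCP pose, the force, the opening and the grip force at its end, in the units of the state.
- env.get_state(): the state, without advancing time (a new reading comes with each control period).
- read_camera(name): name is "side" or "top"; returns the picture (480x640x3 uint8, red, green, blue); there is no depth.
- camera_params(name): a dict with "fx", "fy", "cx", "cy" (pixels), "D" ([k1, k2, p1, p2, k3] as OpenCV has them; the pictures are not rectified), "xyz" and "rotation" of the camera in the world. Camera axes: x right, y up, looking along -z (the intrinsics and any distortion apply to the point x, -y, -z); pixel columns grow to the right and rows downward; lengths in m; the calibration is good to about 2 mm. A picture is of the moment at which its call begins. camera_params takes no time and is no camera call.
- order.close_job(): hands the job in; it is judged then, once.
The state is a dict: "clock": time; "joint_positions": joint angles; "joint_velocities": joint speeds; "effort": joint torques, N m; "eef_pos": TCP position; "tool_rot": TCP orientation; "ft_force": force on the tool from outside, world axes, zero at the start; "torque": the same for the moment, N m; "gripper_width": finger opening in m; "finger_force": force on a finger pad.
Only numpy, scipy, OpenCV 4.12 (cv2) and the standard library are available. Lean on these libraries where they do the work, as an engineer would, in place of code of your own. Each camera call takes 0.05 s, during which the arm holds its last target. There are 200 camera calls.

## Task

Close up the rice-cake bin on the stall counter: slide its lid fully shut, then lock it with the loose steel rod, nose first through the three eyes of the lock until the rod's head is fully home against the rear cradle. Leave the rod lying level in its two cradles, the lid shut, and do not disturb the jar, bowl and mug.

Things in the scene. Friction and masses are not known exactly. Their poses are not given: they have to be found in the camera images.
- bin: Aluminium bin fixed to the counter, 200 (x) by 240 (y) by 90 mm high, plywood sliding lid on top. Origin: centre of its underside; z up. Its rod lock stands outside the -y end on a steel ledge 50 mm wide, top 92 mm up. The lock line runs parallel to bin x at y = -145, z = 120 mm; the rod enters towards +x: rear cradle, front cradle, fixed eye, lid eye, fixed eye.
- cradle_stop (a point): Fixed point on the lock line at the back (-x) face of the rear V cradle, where the head comes to rest: bin (-70, -145, 120) mm. Axes as the bin's. The cradle runs 12 mm on along +x; sides at 45 degrees, mouth 27 mm wide, 6 mm above the line. A rod lying in both cradles has its axis on the lock line. Behind this face nothing stands on the line.
- cradle_front (a point): Middle of the front V cradle (same shape, 12 mm long) on the lock line, 120 mm along +x from cradle_stop. The 102 mm between the two cradles is free for fingers: nothing there is higher than the ledge (92 mm) and the lid's top (98 mm). Axes as the bin's.
- eye_first (a point): Centre of the near (-x) face of the first fixed eye, 128 mm along +x from cradle_stop: an upright steel plate 5 mm thick, 36 mm wide, top 138 mm up, with a round 14 mm hole along bin x on the lock line. The lid's eye plate sits 3 mm beyond it when shut. Axes as the bin's.
- eye_last (a point): Centre of the far (+x) face of the second fixed eye (same plate and hole as the first), 150 mm along +x from cradle_stop, 3 mm beyond the lid's eye. Axes as the bin's.
- lid (a joint): How far the lid stands open (m): 0 = fully shut, against a hard stop, its eye in line with the others; up to 0.10 = slid open along the bin's +y. It stays where it is left; sliding takes about 2 N. The lid is a 200 by 240 mm plywood board, top face 98 mm up, with a wooden cleat on it.
- lid_cleat (a point): Middle of the top of the lid's wooden cleat, 132 mm above the counter; the cleat is 110 mm long (bin x), 16 mm thick (bin y) and stands 34 mm above the lid. Moves with the lid; axes as the bin's.
- lid_eye (a point): Centre of the 14 mm hole in the lid's steel eye plate (6 mm thick, hole along the bin's x). Moves with the lid; on the lock line when the lid is shut. Axes as the bin's.
- rod: Loose steel locking rod, 10 mm thick, 170 mm long, about 0.1 kg, lying on the counter, head towards the robot. Origin on its axis near its centre of mass; x runs along the rod to the nose. Nose tip (last 8 mm tapered to 6 mm) at x = +85; flat head at x = -85 to -75, 26 mm wide (y), 10 mm thick. With the head home the tip stands 10 mm beyond the last eye.
- rod_tip (a point): Centre of the rod's nose end, 85 mm along +x from its origin.
- rod_shoulder (a point): Point on the rod's axis at the front face of its head, 75 mm along -x from its origin; this face meets the rear cradle when the rod is home.
- jar: Bystander: amber glass jar with steel cap, 72 mm across, 110 mm high; origin under its centre.
- bowl: Bystander: steel bowl, 130 mm across, 50 mm high; origin under its centre.
- mug: Bystander: white mug, 80 mm across, 90 mm high; origin under its centre.
There are look-alikes about, which are no part of the job. Several things look just like the rod: the one meant starts farthest to the robot's left.

How it is judged:
On the way:
1. the lid is slid fully shut (value of joint lid below 0.004 m), for 0.2 s.
At the end, for the whole second after the job is handed in: Lid shut within 4 mm; rod at rest in both cradles and through all three eyes: its head face within 5 mm of the rear cradle and within 4 mm of the lock line sideways and in height, its tip at least 153 mm ahead of the cradle face and within 5 mm of the line (value of joint lid below 0.004 m and x of rod_shoulder in the frame of cradle_stop between -0.005 and 0.005 m and y of rod_shoulder in the frame of cradle_stop between -0.004 and 0.004 m and z of rod_shoulder in the frame of cradle_stop between -0.004 and 0.004 m and x of rod_tip in the frame of cradle_stop above 0.153 m and y of rod_tip in the frame of cradle_stop between -0.005 and 0.005 m and z of rod_tip in the frame of cradle_stop between -0.005 and 0.005 m and linear speed of rod below 0.02 m/s); the robot touches nothing.
It fails at once if the jar, bowl or mug is shifted more than 30 mm (distance of any of jar, bowl, mug from where it was at the start of the episode above 0.03 m).
It also fails if it takes over 58 s, if anything falls off the work surface, if the arm or the gripper's body presses on something with over 40 N, if the wrist force passes 120 N, or if a joint passes its speed limit or range.

## Working session

There is one attempt and no reset: what is moved stays moved. The work goes in short steps, Python scripts to look and compute and a tool call to move; the robot and the scene stay as the last step left them, time stands still between calls to the robot, and variables do not carry over. Pictures are saved under pics/ and viewed, at most 10 in all, crops included, and the job is handed in when it is done.

Besides the shell and the picture viewer there is one more tool, called as name([rows], argument=value, ...), one row to a line, values as JSON. apply_moves: Moves the arm, as the interface text tells. Its arguments: {"type":"object","properties":{"moves":{"type":"array","items":{"type":"array","items":{"type":"number"}}}},"required":["moves"]}

```bash
mkdir -p pics; python3 - <<'E'
from station import env, read_camera, camera_params
import cv2
for n in ("top","side"):
    cv2.imwrite(f"pics/{n}0.png",read_camera(n)[:,:,::-1]); print(n,camera_params(n))
s=env.get_state();print(s)
E
```

```text
top {'fx': 517.9601122291202, 'fy': 517.9601122291202, 'cx': 317.80204511719495, 'cy': 234.09283585664835, 'D': array([-0.05293561,  0.        ,  0.        ,  0.        ,  0.        ]), 'xyz': array([0.42829392, 0.01714591, 1.19746925]), 'rotation': array([ 0.06309937, -0.10508453, -1.55995834])}
side {'fx': 526.9010629966979, 'fy': 526.9010629966979, 'cx': 322.40022628616623, 'cy': 233.31161046961526, 'D': array([-0.0268743,  0.       ,  0.       ,  0.       ,  0.       ]), 'xyz': array([ 0.38493462, -1.12563819,  0.80802153]), 'rotation': array([ 1.02264335, -0.07345755, -0.12573201])}
{'clock': 0.1, 'joint_positions': array([-1.34198768e+00,  2.87136712e-01,  1.57802629e+00, -1.20610089e-05,
        1.27863733e+00, -1.50001272e-01]), 'joint_velocities': array([ 0.00022531, -0.00195269, -0.00183303,  0.00070546,  0.00053636,
       -0.00094451]), 'effort': array([ 5.69871681e-04, -4.07298088e+01, -2.93700027e+01, -1.46652364e-04,
        3.38814141e-03,  9.22303684e-06]), 'eef_pos': array([ 0.24951117, -0.62654421,  0.23004809]), 'tool_rot': array([-3.08324269e+00, -5.91072004e-01,  1.54623136e-04]), 'ft_force': array([-0.28835185,  0.21041481, -1.58507076]), 'torque': array([-0.00151761, -0.00639122, -0.0367321 ]), 'finger_force': 0.0, 'gripper_width': 0.08537650361681044}
```

View pics/top0.png

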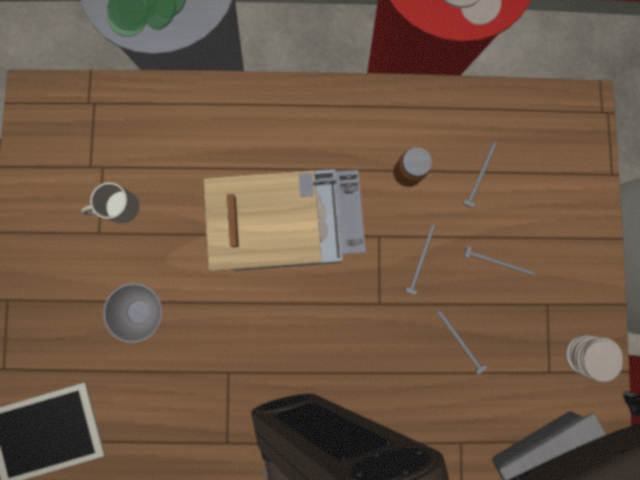

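View pics/side0.png

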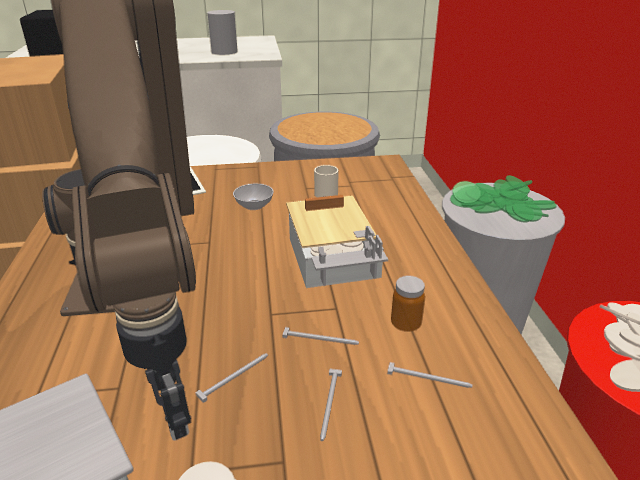

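Top view: bin at about (285,220) with lid open to the left (+y), lock ledge at x≈350 with eyes near (348,180) and rear cradle near (354,243). The target rod (leftmost) has its head at (411,291) and nose at (432,226). Jar (414,165), mug (110,203), bowl (133,313). Next, zooms.

```bash
cat > h.py <<'E'
import numpy as np, cv2
from scipy.spatial.transform import Rotation as R
from station import env, read_camera, camera_params
F=np.diag([1.,-1,-1])
def cam(n):
    p=camera_params(n); K=np.array([[p['fx'],0,p['cx']],[0,p['fy'],p['cy']],[0,0,1]])
    return K,np.array(p['D']),R.from_rotvec(p['rotation']).as_matrix()@F,np.array(p['xyz'])
def pix(n,uv,z):
    K,D,M,c=cam(n); q=cv2.undistortPoints(np.array(uv,float).reshape(-1,1,2),K,D).reshape(-1,2)
    d=np.c_[q,np.ones(len(q))]@M.T
    return c+d*((z-c[2])/d[:,2])[:,None]
def proj(n,P):
    K,D,M,c=cam(n); r=cv2.Rodrigues(M.T)[0]
    return cv2.projectPoints(np.array(P,float).reshape(-1,1,3),r,-M.T@c,K,D)[0].reshape(-1,2)
E
python3 - <<'E'
import cv2
t=cv2.imread('pics/top0.png');s=cv2.imread('pics/side0.png')
def up(i,x,y,w,h,f,o): cv2.imwrite(o,cv2.resize(i[y:y+h,x:x+w],None,fx=f,fy=f,interpolation=cv2.INTER_CUBIC))
up(t,300,160,150,140,4,'pics/tz.png')
up(s,270,180,130,110,6,'pics/sz.png')
E
```

```text
(no output)
```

View pics/tz.png

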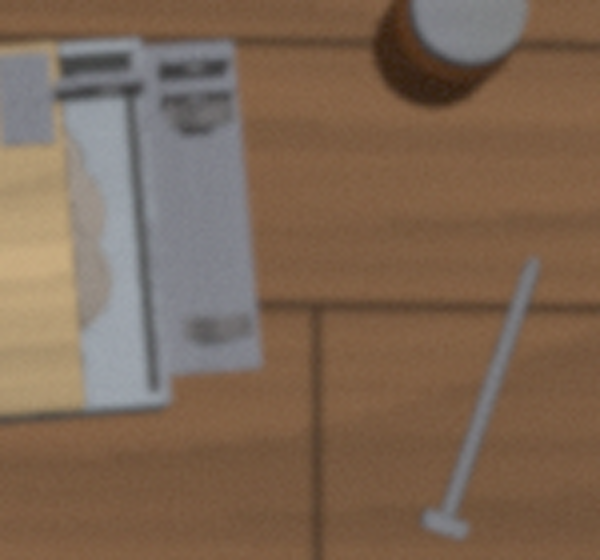

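View pics/sz.png

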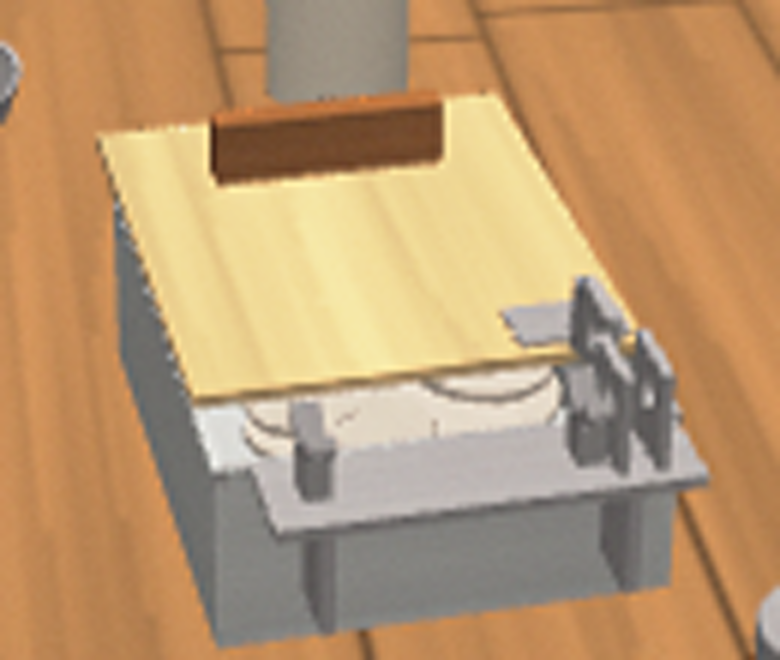

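Zooms: lid open, ledge outer corners at top (359,170) and (365.5,251.5); rear cradle near (354,242) top; eyes at the far end. Fit the pose.

```bash
cat > fit.py <<'E'
from h import *
from scipy.optimize import least_squares
T=lambda a:(a[0]/4+300,a[1]/4+160); S=lambda a:(a[0]/6+270,a[1]/6+180)
# cam, pixel, bin point, lid?
C=[('top',T((170,405)),(-.1,-.12,.09),0),('top',T((143,38)),(.1,-.12,.09),0),
('top',T((60,45)),(.1,-.12,.098),1),('top',T((85,410)),(-.1,-.12,.098),1),
('top',(204,179),(.1,.12,.098),1),('top',(209,270),(-.1,.12,.098),1),
('side',S((220,645)),(-.1,-.12,0),0),('side',S((668,580)),(.1,-.12,0),0),('side',S((215,475)),(-.1,-.12,.09),0),
('side',S((97,135)),(-.1,.12,.098),1),('side',S((495,93)),(.1,.12,.098),1),('side',S((193,400)),(-.1,-.12,.098),1)]
def W(p,P,l):
    c,s=np.cos(p[2]),np.sin(p[2]); x,y=P[0],P[1]+l*p[3]
    return np.array([p[0]+c*x-s*y,p[1]+s*x+c*y,P[2]])
def res(p):
    return np.concatenate([proj(n,W(p,P,l))[0]-uv for n,uv,P,l in C])
E
python3 - <<'E'
from fit import *
print(pix('top',[(285,220)],.09))
r=least_squares(res,[.46,.1,.07,.05],loss='soft_l1');p=r.x;print(p,np.degrees(p[2]))
print(r.fun.reshape(-1,2).round(1))
np.save('bin.npy',p)
h,t=pix('top',[(300+445/4,160+524/4),(300+534/4,160+259/4)],.005);print('rod',h,t,np.linalg.norm(t-h))
for n in('top','side'):
    i=cv2.imread(f'pics/{n}0.png');f=4 if n=='top' else 6
    x0,y0=(300,160) if n=='top' else (270,180);w,hh=(150,140) if n=='top' else (130,110)
    i=cv2.resize(i[y0:y0+hh,x0:x0+w],None,fx=f,fy=f)
    def poly(Q,col,cl=True):
        q=((proj(n,Q)-[x0,y0]+.5)*f).astype(int); cv2.polylines(i,[q],cl,col,1)
    B=lambda L,l=0:[W(p,P,l) for P in L]
    for x in(.058,.08): poly(B([(x,-.163,.092),(x,-.127,.092),(x,-.127,.138),(x,-.163,.138)]),(0,0,255))
    for x in(-.07,-.058,.044,.056): poly(B([(x,-.1585,.126),(x,-.145,.1125),(x,-.1315,.126)]),(0,255,0),False)
    poly(B([(-.07,-.145,.12),(.08,-.145,.12)]),(255,0,0))
    poly(B([(-.055,0,.132),(.055,0,.132),(.055,-.0,.098),(-.055,0,.098)],1),(255,0,255))
    cv2.imwrite(f'pics/o{n}.png',i)
a=cv2.imread('pics/otop.png');b=cv2.imread('pics/oside.png')
E
```

```text
[[0.57743543 0.05885112 0.09      ]]
[0.58097287 0.0616082  0.08504269 0.0449258 ] 4.872587110809644
[[ 0.5 -0.9]
 [-0.3 -0.4]
 [-0.  -1.5]
 [ 1.  -0.7]
 [-0.  -1.4]
 [ 0.   0.3]
 [-1.5  0.4]
 [-0.5  1. ]
 [-1.2 -0.9]
 [-0.8 -0.6]
 [-0.1 -0.6]
 [-1.1 -0.8]]
rod [ 0.42710785 -0.23088284  0.005     ] [ 0.5816751  -0.28513769  0.005     ] 0.163812768944833
```

View pics/oside.png

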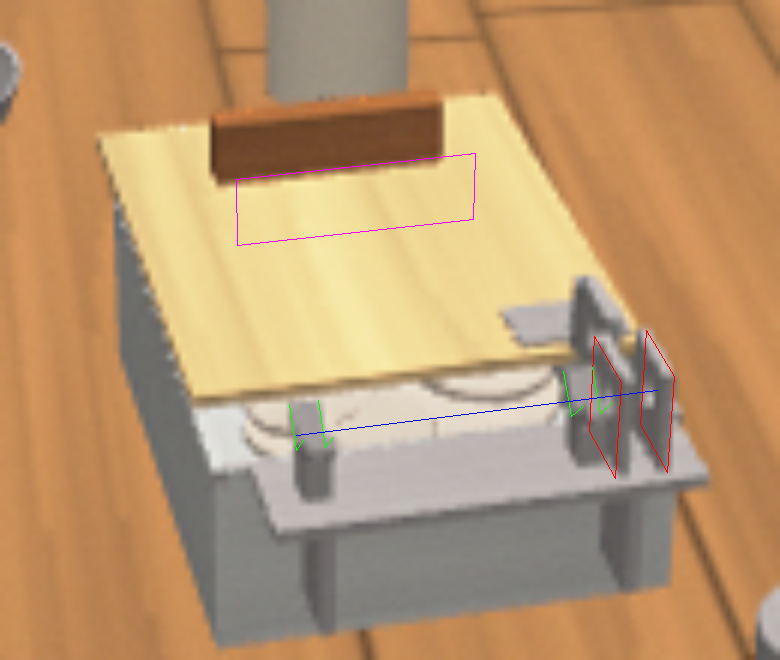

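View pics/otop.png

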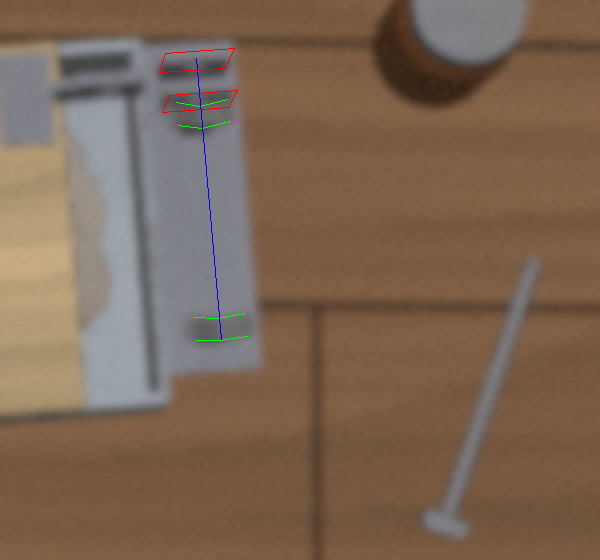

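Overlay: lock features line up to within 1-2 mm in both views; the cleat sits further +y than the lid centre. Localise the cleat and print targets.

```bash
cat >> h.py <<'E'
def rel(x,y,z,yaw,base=None):
    """row from base pose (pos, rotvec), default measured, to tool-down pose with tool x at yaw (deg)"""
    s=env.get_state(); p,q=base if base is not None else (s['eef_pos'],s['tool_rot'])
    R0=R.from_rotvec(q); Rt=R.from_euler('z',yaw,degrees=True)*R.from_rotvec([np.pi,0,0])
    d=R0.inv().apply(np.array([x,y,z])-p); w=(R0.inv()*Rt).as_rotvec(degrees=True)
    return (d*1000).round(1),w.round(2)
E
python3 - <<'E'
from fit import *
p=np.load('bin.npy')
# cleat front top edge ends in side; back/front in top
q=pix('side',[(270+213/6,180+126/6),(270+443/6,180+104/6)],.132);print('side front edge',q)
w=pix('top',[(229,195),(236,247),(232.5,221)],.132);print('top',w)
c,s=np.cos(p[2]),np.sin(p[2])
for a in np.r_[q,w]:
    d=a[:2]-p[:2];print('bin',c*d[0]+s*d[1],-s*d[0]+c*d[1])
for x in(-.07,-.005,.05,.058,.08):print(x,W(p,(x,-.145,.12),0))
m=w[2];print(rel(m[0],m[1],.2,4.9))
E
```

```text
side front edge [[0.51861802 0.15072084 0.132     ]
 [0.62676301 0.15809287 0.132     ]]
top [[0.62297289 0.1744883  0.132     ]
 [0.51462451 0.15723789 0.132     ]
 [0.56849914 0.16579179 0.132     ]]
bin -0.05456025691413478 0.0940870341515516
bin 0.05382007915958361 0.09224656212769852
bin 0.05143629628756265 0.10890467362929798
bin -0.057985781596922914 0.10091973781365879
bin -0.0035792727770885997 0.1048665963137162
-0.07 [ 0.52354218 -0.0888136   0.12      ]
-0.005 [ 0.58830727 -0.08329248  0.12      ]
0.05 [ 0.64310851 -0.07862077  0.12      ]
0.058 [ 0.6510796  -0.07794125  0.12      ]
0.08 [ 0.67300009 -0.07607256  0.12      ]
(array([ 589.4, -618.1,   31.6]), array([-0.13,  0.  , 16.8 ]))
```

apply_moves([
  [0.591,-0.614,0.03,0,0,16.8,0],
  [0.591,-0.614,0.03,0,0,16.8,0],
  [0.591,-0.614,0.03,0,0,16.8,0],
  [0.591,-0.614,0.03,0,0,16.8,0],
  [0.591,-0.614,0.03,0,0,16.8,0],
  [0.591,-0.614,0.03,0,0,16.8,0],
  [0.591,-0.614,0.03,0,0,16.8,0],
  [0.591,-0.614,0.03,0,0,16.8,0],
  [0.591,-0.614,0.03,0,0,16.8,0],
  [0.591,-0.614,0.03,0,0,16.8,0],
  [0.591,-0.614,0.03,0,0,16.8,0],
  [0.591,-0.614,0.03,0,0,16.8,0],
  [0.591,-0.614,0.03,0,0,16.8,0],
  [0.591,-0.614,0.03,0,0,16.8,0],
  [0.591,-0.614,0.03,0,0,16.8,0],
  [0.591,-0.614,0.03,0,0,16.8,0],
  [0.591,-0.614,0.03,0,0,16.8,0],
  [0.591,-0.614,0.03,0,0,16.8,0],
])

```text
clock: 2.35
eef_pos: [0.5716, 0.1608, 0.2015]
tool_rot: [3.139, 0.132, 0.0]
ft_force: [0.2, -0.1, 0.2]
gripper_width: 0.0428
finger_force: 0.0
```

```bash
python3 - <<'E'
from h import *
s=env.get_state();print(s['eef_pos'],s['clock'],s['gripper_width'],s['joint_positions']);print(rel(.572,.163,.107,4.9))
E
```

```text
[0.57158931 0.1608093  0.20149998] 2.35 0.04280087958451711 [ 1.03514144e-01  1.35298777e-01  1.80972080e+00 -5.79547714e-05
  1.19639916e+00  1.59041290e+00]
(array([ 0.6, -2.2, 94.5]), array([ 0.  , -0.01, -0.09]))
```

apply_moves([
  [0,-0.002,0.05,0,0,0,0],
  [0,-0.002,0.08,0,0,0,0],
  [0,-0.002,0.094,0,0,0,0],
  [0,-0.002,0.094,0,0,0,0],
  [0,-0.002,0.094,0,0,0,-0.6],
  [0,-0.002,0.094,0,0,0,-0.6],
  [0,-0.002,0.094,0,0,0,-0.6],
  [0,-0.002,0.094,0,0,0,-0.8],
  [0,-0.002,0.094,0,0,0,-0.8],
])

```text
clock: 3.48
eef_pos: [0.5726, 0.1642, 0.1091]
tool_rot: [-3.138, -0.135, -0.004]
ft_force: [-1.0, 2.5, 6.1]
gripper_width: 0.0147
finger_force: 61.7
```

apply_moves([
  [0,0.01,0,0,0,0,-0.8],
  [0,0.02,0,0,0,0,-0.8],
  [0,0.03,0,0,0,0,-0.8],
  [0,0.038,0,0,0,0,-0.8],
  [0,0.042,0,0,0,0,-0.8],
  [0,0.044,0,0,0,0,-0.8],
  [0,0.044,0,0,0,0,-0.8],
])

```text
clock: 4.35
eef_pos: [0.5761, 0.1239, 0.1091]
tool_rot: [-3.131, -0.133, -0.005]
ft_force: [-1.4, 13.3, 5.4]
gripper_width: 0.0147
finger_force: 61.8
```

apply_moves([
  [0,0.001,0,0,0,0,-0.8],
  [0,0.002,0,0,0,0,-0.8],
  [0,0.002,0,0,0,0,-0.8],
])

```text
clock: 4.72
eef_pos: [0.5761, 0.1239, 0.1091]
tool_rot: [-3.128, -0.132, -0.006]
ft_force: [-0.4, 19.7, 5.2]
gripper_width: 0.0147
finger_force: 61.8
```

apply_moves([
  [0,-0.004,0,0,0,0,-0.2],
  [0,-0.004,0,0,0,0,0],
  [0,-0.004,0,0,0,0,0],
  [0,-0.004,-0.05,0,0,0,0],
  [0,-0.004,-0.09,0,0,0,0],
  [-0.03,0.05,-0.09,0,0,7,0],
  [-0.06,0.11,-0.09,0,0,14,0],
  [-0.09,0.17,-0.09,0,0,20,0],
  [-0.106,0.23,-0.09,0,0,24.2,0],
  [-0.106,0.29,-0.09,0,0,24.2,0],
  [-0.106,0.34,-0.09,0,0,24.2,0],
  [-0.106,0.37,-0.09,0,0,24.2,0],
  [-0.106,0.37,-0.09,0,0,24.2,0],
  [-0.106,0.37,-0.09,0,0,24.2,0],
])

```text
clock: 6.48
eef_pos: [0.501, -0.2593, 0.1969]
tool_rot: [-3.096, 0.527, 0.002]
ft_force: [-0.3, 0.5, 0.7]
gripper_width: 0.0427
finger_force: 0.0
```

```bash
python3 - <<'E'
from h import *
t=read_camera('top')[:,:,::-1];s=read_camera('side')[:,:,::-1]
up=lambda i,x,y,w,h,f:cv2.resize(i[y:y+h,x:x+w],None,fx=f,fy=f,interpolation=cv2.INTER_CUBIC)
a=up(t,200,160,180,120,4);b=up(s,280,190,120,100,4)
cv2.imwrite('pics/t1.png',t);cv2.imwrite('pics/s1.png',s)
z=np.zeros((480+110,720,3),np.uint8)
a=up(t,200,160,180,120,3);z=np.zeros((600,800,3),np.uint8);z[:360,:540]=a
b=up(s,300,220,100,60,5)[:,:500];z2=np.zeros((600,800,3),np.uint8);z2[:300,:500]=b;c=up(t,300,160,75,75,4);z2[300:600,500:800]=c
z2[300:540,:360]=up(t,200,160,180,120,2)
cv2.imwrite('pics/c1.png',z2)
st=env.get_state();print(st['eef_pos'],st['clock'],rel(.502,-.257,.05,-19.3))
E
```

```text
[ 0.50126599 -0.25853494  0.19711254] 6.575 (array([  0.3,  -1.6, 147.1]), array([-0.02,  0.04,  0.06]))
```

View pics/c1.png

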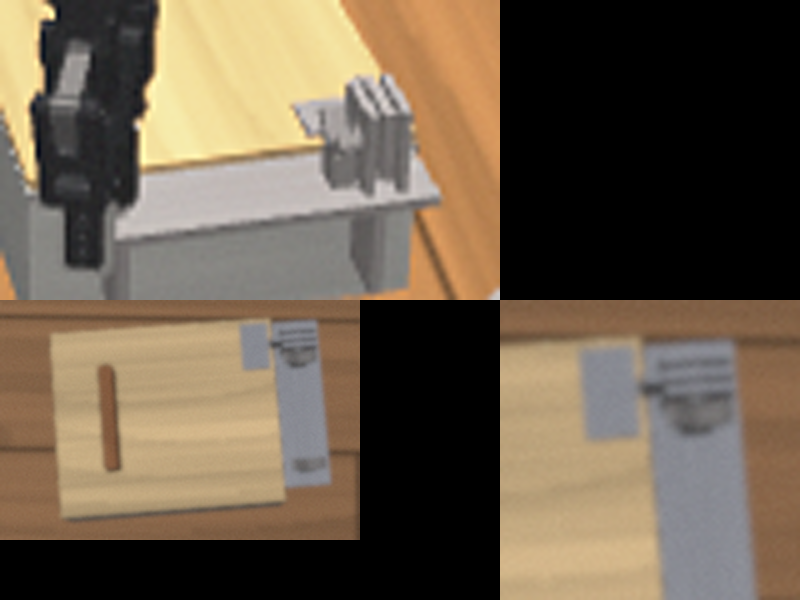

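The lid is shut: its eye plate sits between the two fixed eyes (top crop ≈(690,375), side crop ≈(378,120)). Now check the camera/arm agreement on the cleat and refit the bin with the shut lid.

```bash
python3 - <<'E'
import fit
from fit import *
w=pix('top',[(255,219)],.132);print('cleat cam',w,' tcp was .5761 .1239')
L=[((336,170),(.1,-.12)),((342.5,261),(-.1,-.12)),((225,176.5),(.1,.12)),((231,269),(-.1,.12))]
fit.C=[c for c in C if not c[3]]+[('top',uv,(*P,.098),0) for uv,P in L]
r=least_squares(lambda p:res(np.r_[p,0]),[.58,.06,.08],loss='soft_l1');print(r.x,np.degrees(r.x[2]));print(r.fun.reshape(-1,2).round(1))
E
```

```text
cleat cam [[0.573182   0.11938019 0.132     ]]  tcp was .5761 .1239
[0.58039433 0.06140593 0.08444476] 4.83832819207565
[[ 0.5 -0.5]
 [-0.2 -0.1]
 [-1.7  0.5]
 [-0.7  1. ]
 [-1.4 -0.8]
 [-0.2 -1.4]
 [ 0.8 -0.5]
 [-0.1 -0.2]
 [-0.7 -0. ]]
```

apply_moves([
  [0,-0.001,0.06,0,0,0,0],
  [0,-0.001,0.12,0,0,0,0],
  [0,-0.001,0.16,0,0,0,0],
  [0,-0.001,0.185,0,0,0,0],
  [0,-0.001,0.191,0,0,0,0],
  [0,-0.001,0.191,0,0,0,0],
])

```text
clock: 7.32
eef_pos: [0.5023, -0.2583, 0.0069]
tool_rot: [3.097, -0.525, 0.001]
ft_force: [0.2, -0.3, 0.6]
gripper_width: 0.043
finger_force: 0.0
```

apply_moves([
  [0,0,0.002,0,0,0,-0.5],
  [0,0,0.002,0,0,0,-0.9],
  [0,0,0.002,0,0,0,-1],
  [0,0,0.002,0,0,0,-1],
  [0,0,0.002,0,0,0,-1],
  [0,0,0.002,0,0,0,-1],
])

```text
clock: 8.07
eef_pos: [0.5027, -0.2591, 0.0061]
tool_rot: [3.097, -0.528, 0.003]
ft_force: [-0.3, 3.1, 6.9]
gripper_width: 0.0056
finger_force: 58.6
```

apply_moves([
  [0,0,0,0,0,0,-0.5],
  [0,0,0,0,0,0,-0.4],
  [0,0,0.002,0,0,0,-0.4],
  [0,0,0.003,0,0,0,-0.4],
  [0,0,0.003,0,0,0,-0.4],
])

```text
clock: 8.7
eef_pos: [0.5016, -0.2586, 0.001]
tool_rot: [-3.097, 0.526, 0.001]
ft_force: [-0.1, -0.2, 0.3]
gripper_width: 0.0258
finger_force: 0.0
```

apply_moves([
  [0,0,0,0,0,0,-0.7],
  [0,0,0,0,0,0,-0.8],
  [0,0,0,0,0,0,-1],
  [0,0,0,0,0,0,-1],
  [0,0,0,0,0,0,-1],
])

```text
clock: 9.32
eef_pos: [0.5019, -0.2588, 0.0015]
tool_rot: [3.097, -0.527, 0.0]
ft_force: [-0.5, 0.4, 1.9]
gripper_width: 0.0069
finger_force: 58.6
```

apply_moves([
  [0,0,-0.01,0,0,0,-1],
  [0,0,-0.04,0,0,0,-1],
  [0,0,-0.09,0,0,0,-1],
  [0,0,-0.14,0,0,0,-1],
  [0,0,-0.17,0,0,0,-1],
  [0,0,-0.17,0,0,0,-1],
])

```text
clock: 10.07
eef_pos: [0.5033, -0.2598, 0.1749]
tool_rot: [3.094, -0.526, 0.01]
ft_force: [0.6, 0.2, -1.5]
gripper_width: 0.007
finger_force: 58.6
```

```bash
python3 - <<'E'
from h import *
s=read_camera('side')[:,:,::-1].copy();cv2.imwrite('pics/s2.png',s)
st=env.get_state();print(st['eef_pos'],st['gripper_width'],st['finger_force'])
q=proj('side',[st['eef_pos']])[0];print(q)
t=read_camera('top')[:,:,::-1].copy();cv2.imwrite('pics/t2.png',t);qt=proj('top',[st['eef_pos']])[0];print(qt)
x,y=int(q[0])-66,int(q[1])-50;print(x,y);a=cv2.resize(s[y:y+100,x:x+133],None,fx=6,fy=6,interpolation=cv2.INTER_CUBIC);cv2.imwrite('pics/c2.png',a)
E
```

```text
[ 0.50202915 -0.25887192  0.17211321] 0.007117562936440587 58.63709270954132
[319.52883808 276.80529538]
[441.90660206 253.65002628]
253 226
```

View pics/c2.png

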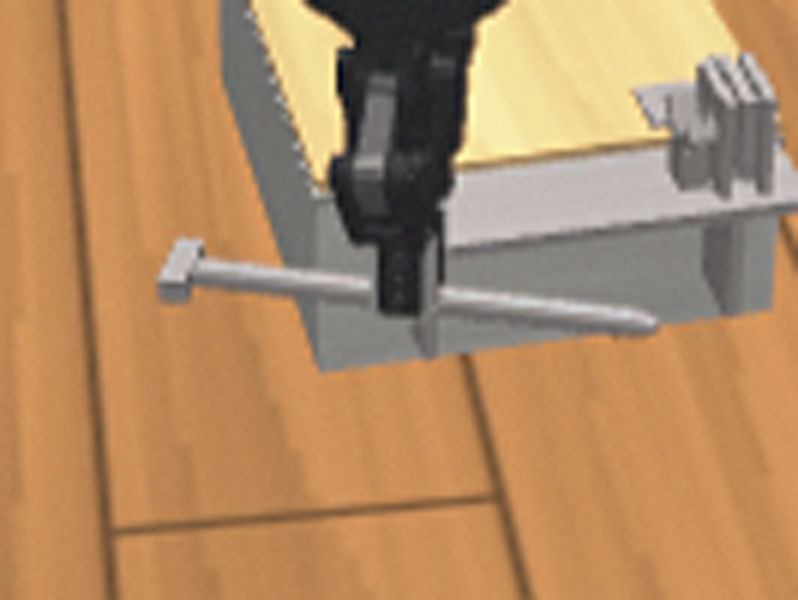

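Side crop: rod held near the fingertips, head end at crop (180,270) = px (283,271), tip at crop (655,325) = px (362,280), fingertip at ~(400,312). Work out where the rod lies in the gripper.

```bash
cat >> h.py <<'E'
from scipy.optimize import fsolve
def inplane(n,uv,pos,yaw):
    u=np.array([np.cos(yaw),np.sin(yaw),0])
    f=lambda a:proj(n,[pos+a[0]*u+[0,0,a[1]]])[0]-uv
    return fsolve(f,[0,0])
E
python3 - <<'E'
from h import *
s=env.get_state();p=s['eef_pos'];x=R.from_rotvec(s['tool_rot']).as_matrix();yaw=np.arctan2(x[1,0],x[0,0]);print(p,np.degrees(yaw),x[:,2])
for nm,uv in(('tip',(253+655/6,226+325/6)),('shoulder',(253+200/6,226+270/6)),('headback',(253+172/6,226+270/6))):
    print(nm,inplane('side',np.array(uv)-.4,p,yaw))
t=cv2.imread('pics/t2.png');cv2.imwrite('pics/c3.png',cv2.resize(t[170:310,370:520],None,fx=4,fy=4,interpolation=cv2.INTER_CUBIC))
E
```

```text
[ 0.50112999 -0.25821312  0.17022927] -19.29555587672505 [-1.26112208e-03  9.01220299e-04 -9.99998799e-01]
tip [0.0878461 0.0068564]
shoulder [-0.06976402  0.00716008]
headback [-0.07977601  0.00574108]
```

View pics/c3.png

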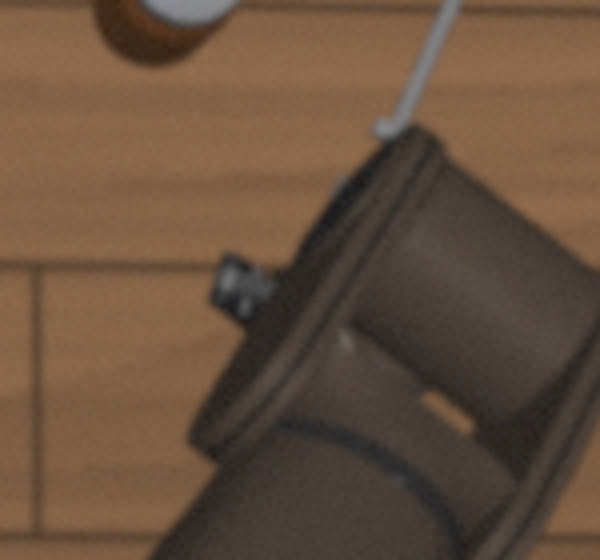

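The top view is blocked by the arm; rod sits level, its origin about 4 mm ahead of the TCP. Move over the cradles with the tip about 10 mm short of the first eye.

apply_moves([
  [0,-0.04,0,0,0,-6,-1],
  [-0.005,-0.08,0,0,0,-12,-1],
  [-0.01,-0.12,0,0,0,-18,-1],
  [-0.01,-0.16,0,0,0,-24.1,-1],
  [-0.01,-0.18,0,0,0,-24.1,-1],
  [-0.01,-0.18,0,0,0,-24.1,-1],
  [-0.01,-0.18,0,0,0,-24.1,-1],
])

```text
clock: 11.05
eef_pos: [0.5514, -0.0864, 0.1706]
tool_rot: [3.139, 0.129, -0.002]
ft_force: [-0.6, -0.5, -1.7]
gripper_width: 0.0071
finger_force: 58.9
```

```bash
python3 - <<'E'
from h import *
s=env.get_state();p=s['eef_pos'];x=R.from_rotvec(s['tool_rot']).as_matrix();yaw=np.arctan2(x[1,0],x[0,0]);print(s['clock'],p,np.degrees(yaw))
print(rel(.5518,-.085,.145,4.84))
t=read_camera('top')[:,:,::-1];i=read_camera('side')[:,:,::-1];cv2.imwrite('pics/s3.png',i);cv2.imwrite('pics/t3.png',t)
from fit import W
b=np.array([.5804,.0614,.0844,0])
for n,im in(('side',i),('top',t)): 
  f=5;q=proj(n,[p]);c=q[0].astype(int);print(n,c)
  u=np.array([np.cos(yaw),np.sin(yaw),0])
  for nm,P in(('tip',p+.089*u+[0,0,.0035]),('sh',p-.071*u+[0,0,.0035]),('eye',W(b,(.058,-.145,.12),0)),('stop',W(b,(-.07,-.145,.12),0))): print(nm,proj(n,P)[0].round(1))
z=np.zeros((600,800,3),np.uint8)
a=cv2.resize(i[200:280,285:405],None,fx=5,fy=5,interpolation=cv2.INTER_CUBIC);z[:400,:600]=a
a=cv2.resize(t[160:210,300:400],None,fx=4,fy=4,interpolation=cv2.INTER_CUBIC);z[400:600,:400]=a
a=cv2.resize(t[220:270,300:400],None,fx=4,fy=4,interpolation=cv2.INTER_CUBIC);z[400:600,400:800]=a
cv2.imwrite('pics/c4.png',z)
E
```

```text
11.05 [ 0.55140313 -0.08643112  0.17063999] 4.718086167789631
(array([ 0.5, -1.4, 25.6]), array([ 0.01,  0.07, -0.12]))
side [330 232]
tip [367.2 227. ]
sh [300.6 234.6]
eye [370.3 245.7]
stop [318.6 252.1]
top [356 228]
tip [352.6 184.3]
sh [359.2 263.6]
eye [349.7 184.7]
stop [354.8 244.7]
```

apply_moves([
  [0,-0.001,0.015,0,0,0,-1],
  [0,-0.001,0.03,0,0,0,-1],
  [0,-0.001,0.042,0,0,0,-1],
  [0,-0.001,0.046,0,0,0,-1],
  [0,-0.001,0.046,0,0,0,-1],
])

```text
clock: 11.78
eef_pos: [0.5516, -0.0844, 0.1248]
tool_rot: [-3.139, -0.132, 0.001]
ft_force: [0.2, 0.3, -1.6]
gripper_width: 0.0069
finger_force: 58.9
```

apply_moves([
  [0,0,0.002,0,0,0,-1],
  [0,0,0.004,0,0,0,-1],
  [0,0,0.005,0,0,0,-1],
  [0,0,0.005,0,0,0,-1],
])

```text
clock: 12.28
eef_pos: [0.5518, -0.0845, 0.1203]
tool_rot: [3.139, 0.132, 0.0]
ft_force: [-0.5, 0.5, -2.3]
gripper_width: 0.0072
finger_force: 58.9
```

apply_moves([
  [0,0,0.001,0,0,0,-1],
  [0,0,0.002,0,0,0,-1],
  [0,0,0.002,0,0,0,-1],
  [0,0,0.002,0,0,0,-1],
])

```text
clock: 12.78
eef_pos: [0.5517, -0.0845, 0.1183]
tool_rot: [-3.139, -0.132, 0.0]
ft_force: [-0.8, 0.2, -1.0]
gripper_width: 0.0073
finger_force: 58.9
```

apply_moves([
  [0,0,0.001,0,0,0,-1],
  [0,0,0.0015,0,0,0,-1],
  [0,0,0.0015,0,0,0,-1],
  [0,0,0.0015,0,0,0,-1],
])

```text
clock: 13.28
eef_pos: [0.5517, -0.0845, 0.1168]
tool_rot: [-3.139, -0.132, 0.0]
ft_force: [-0.4, 0.5, -0.6]
gripper_width: 0.0071
finger_force: 58.9
```

apply_moves([
  [0,0,0.001,0,0,0,-1],
  [0,0,0.001,0,0,0,-1],
  [0,0,0.001,0,0,0,-1],
])

```text
clock: 13.65
eef_pos: [0.5519, -0.0845, 0.1164]
tool_rot: [3.139, 0.132, 0.0]
ft_force: [-1.7, 1.4, 3.8]
gripper_width: 0.0068
finger_force: 59.2
```

apply_moves([
  [0,0,0.001,0,0,0,-1],
  [0,0,0.001,0,0,0,-1],
  [0,0,0.001,0,0,0,-1],
])

```text
clock: 14.02
eef_pos: [0.552, -0.0844, 0.116]
tool_rot: [-3.139, -0.132, -0.0]
ft_force: [-3.3, 1.5, 7.7]
gripper_width: 0.007
finger_force: 59.7
```

apply_moves([
  [0.003,0,-0.0005,0,0,0,-1],
  [0.006,0,-0.0005,0,0,0,-1],
  [0.01,0,-0.0005,0,0,0,-1],
  [0.014,0,-0.0005,0,0,0,-1],
  [0.018,0,-0.0005,0,0,0,-1],
  [0.018,0,-0.0005,0,0,0,-1],
])

```text
clock: 14.78
eef_pos: [0.5551, -0.0837, 0.115]
tool_rot: [-3.135, -0.139, 0.071]
ft_force: [-45.6, -4.2, 33.2]
gripper_width: 0.0071
finger_force: 62.2
```

apply_moves([
  [-0.01,0,0,0,0,0,-1],
  [-0.018,0,-0.0005,0,0,0,-1],
  [-0.018,0,-0.001,0,0,0,-1],
  [-0.018,0,-0.001,0,0,0,-1],
])

```text
clock: 15.28
eef_pos: [0.5518, -0.0844, 0.1162]
tool_rot: [-3.139, -0.132, 0.001]
ft_force: [-1.0, 1.5, 3.3]
gripper_width: 0.007
finger_force: 59.1
```

```bash
python3 - <<'E'
from h import *
from fit import W
s=env.get_state();p=s['eef_pos'];x=R.from_rotvec(s['tool_rot']).as_matrix();yaw=np.arctan2(x[1,0],x[0,0]);print(s['clock'],p,np.degrees(yaw))
t=read_camera('top')[:,:,::-1];i=read_camera('side')[:,:,::-1];cv2.imwrite('pics/s4.png',i);cv2.imwrite('pics/t4.png',t)
z=np.zeros((600,800,3),np.uint8);C=cv2.INTER_CUBIC
z[:420,:800]=cv2.resize(i[212:272,290:404],(800,420),interpolation=C)
z[420:600,:400]=cv2.resize(t[160:205,300:400],None,fx=4,fy=4,interpolation=C)
z[420:600,400:]=cv2.resize(t[225:270,300:400],None,fx=4,fy=4,interpolation=C)
cv2.imwrite('pics/c5.png',z)
b=np.array([.5804,.0614,.0844,0]);u=np.array([np.cos(yaw),np.sin(yaw),0])
for nm,P in(('tip',p+.089*u+[0,0,.0035]),('sh',p-.071*u+[0,0,.0035]),('cr',W(b,(.044,-.145,.12),0)),('eye',W(b,(.058,-.145,.12),0)),('stop',W(b,(-.07,-.145,.12),0))): print(nm,(proj('side',P)[0]-[290,212]).round(1)*7,proj('top',P)[0].round(1))
E
```

```text
15.275 [ 0.55175293 -0.08437918  0.11624465] 4.820134259202455
tip [532.7 236.6] [349.1 189.4]
sh [ 77.7 292.6] [355.5 264.7]
cr [522.9 240.8] [350.3 191.2]
eye [562.1 235.9] [349.7 184.7]
stop [200.2 280.7] [354.8 244.7]
```

View pics/c5.png

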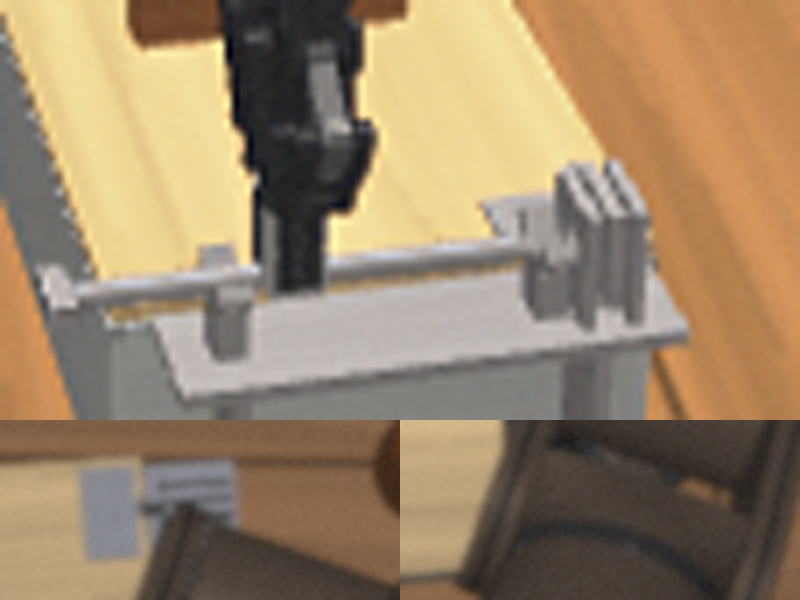

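The last picture shows the rod in the rear cradle with the nose at crop (525,240), just short of the front cradle's near face: the nose struck that cradle. Lift, advance above it, and lower again.

apply_moves([
  [0,0,-0.004,0,0,0,-1],
  [0,0,-0.007,0,0,0,-1],
  [0.006,0,-0.007,0,0,0,-1],
  [0.011,0,-0.007,0,0,0,-1],
  [0.011,0,-0.007,0,0,0,-1],
  [0.011,0,-0.007,0,0,0,-1],
])

```text
clock: 16.12
eef_pos: [0.5626, -0.0835, 0.1231]
tool_rot: [-3.139, -0.132, 0.001]
ft_force: [0.5, 1.0, -2.0]
gripper_width: 0.0073
finger_force: 58.8
```

apply_moves([
  [0,0,0.002,0,0,0,-1],
  [0,0,0.003,0,0,0,-1],
  [0,0,0.003,0,0,0,-1],
])

```text
clock: 16.5
eef_pos: [0.5625, -0.0836, 0.1201]
tool_rot: [-3.139, -0.132, 0.001]
ft_force: [-0.1, 0.6, -1.5]
gripper_width: 0.007
finger_force: 58.8
```

apply_moves([
  [0,0,0.001,0,0,0,-1],
  [0,0,0.0015,0,0,0,-1],
  [0,0,0.0015,0,0,0,-1],
])

```text
clock: 16.88
eef_pos: [0.5627, -0.0836, 0.1188]
tool_rot: [-3.139, -0.132, 0.0]
ft_force: [-0.3, -0.7, -1.0]
gripper_width: 0.0073
finger_force: 58.8
```

apply_moves([
  [0,0,0.001,0,0,0,-1],
  [0,0,0.0015,0,0,0,-1],
  [0,0,0.0015,0,0,0,-1],
])

```text
clock: 17.25
eef_pos: [0.5627, -0.0836, 0.1174]
tool_rot: [-3.139, -0.132, -0.0]
ft_force: [-0.2, -0.3, -1.0]
gripper_width: 0.0072
finger_force: 58.8
```

apply_moves([
  [0.002,0,0,0,0,0,-1],
  [0.004,0,0,0,0,0,-1],
  [0.006,0,0,0,0,0,-1],
  [0.006,0,0,0,0,0,-1],
])

```text
clock: 17.75
eef_pos: [0.569, -0.083, 0.1173]
tool_rot: [-3.139, -0.132, -0.001]
ft_force: [0.5, 1.2, -1.4]
gripper_width: 0.0072
finger_force: 58.7
```

apply_moves([
  [0.002,0,0,0,0,0,-1],
  [0.004,0,0,0,0,0,-1],
  [0.006,0,0,0,0,0,-1],
  [0.006,0,0,0,0,0,-1],
])

```text
clock: 18.25
eef_pos: [0.575, -0.0826, 0.1174]
tool_rot: [3.139, 0.132, 0.001]
ft_force: [0.1, -0.1, -0.9]
gripper_width: 0.0072
finger_force: 58.7
```

apply_moves([
  [0.002,0,0,0,0,0,-1],
  [0.004,0,0,0,0,0,-1],
  [0.006,0,0,0,0,0,-1],
  [0.008,0,0,0,0,0,-1],
  [0.008,0,0,0,0,0,-1],
])

```text
clock: 18.88
eef_pos: [0.583, -0.082, 0.1174]
tool_rot: [3.139, 0.132, 0.001]
ft_force: [0.5, 0.6, -0.5]
gripper_width: 0.0071
finger_force: 58.7
```

apply_moves([
  [0.002,0,0,0,0,0,-1],
  [0.004,0,0,0,0,0,-1],
  [0.006,0,0,0,0,0,-1],
  [0.008,0,0,0,0,0,-1],
  [0.008,0,0,0,0,0,-1],
])

```text
clock: 19.5
eef_pos: [0.5909, -0.0813, 0.1174]
tool_rot: [3.139, 0.132, 0.001]
ft_force: [0.7, -0.3, -0.9]
gripper_width: 0.0071
finger_force: 58.7
```

apply_moves([
  [0.002,0,0,0,0,0,-1],
  [0.004,0,0,0,0,0,-1],
  [0.005,0,0,0,0,0,-1],
  [0.005,0,0,0,0,0,-1],
])

```text
clock: 20.0
eef_pos: [0.5958, -0.0808, 0.1173]
tool_rot: [3.139, 0.132, 0.0]
ft_force: [-0.1, 1.2, -1.1]
gripper_width: 0.0071
finger_force: 58.7
```

apply_moves([
  [0.001,0,0,0,0,0,-1],
  [0.002,0,0,0,0,0,-1],
  [0.002,0,0,0,0,0,-1],
])

```text
clock: 20.38
eef_pos: [0.5977, -0.0807, 0.1174]
tool_rot: [-3.139, -0.132, -0.0]
ft_force: [0.8, 0.4, -0.8]
gripper_width: 0.0071
finger_force: 58.8
```

apply_moves([
  [0.001,0,0,0,0,0,-1],
  [0.002,0,0,0,0,0,-1],
  [0.002,0,0,0,0,0,-1],
])

```text
clock: 20.75
eef_pos: [0.5988, -0.0805, 0.1172]
tool_rot: [-3.139, -0.132, 0.004]
ft_force: [-3.0, 0.7, 1.3]
gripper_width: 0.0073
finger_force: 58.9
```

apply_moves([
  [0.001,0,0,0,0,0,-1],
  [0.001,0,0,0,0,0,-1],
  [0.001,0,0.001,0,0,0,-1],
  [0.001,0,0.001,0,0,0,-1],
])

```text
clock: 21.25
eef_pos: [0.5989, -0.0804, 0.117]
tool_rot: [-3.138, -0.133, 0.008]
ft_force: [-9.4, 0.4, 5.8]
gripper_width: 0.007
finger_force: 59.5
```

Head is against the rear cradle. Relax, release slowly, lift clear and check.

apply_moves([
  [-0.001,0,0,0,0,0,-1],
  [-0.001,0,0,0,0,0,-0.85],
  [-0.001,0,0,0,0,0,-0.7],
  [-0.001,0,0,0,0,0,-0.4],
  [-0.001,0,0,0,0,0,-0.4],
  [-0.001,0,-0.03,0,0,0,-0.4],
  [-0.001,0,-0.09,0,0,0,-0.4],
  [-0.001,0,-0.13,0,0,0,-0.4],
  [-0.15,0,-0.13,0,0,0,-0.4],
  [-0.15,0,-0.13,0,0,0,-0.4],
  [-0.15,0,-0.13,0,0,0,-0.4],
  [-0.15,0.12,-0.13,0,0,0,-0.4],
  [-0.15,0.24,-0.13,0,0,0,-0.4],
  [-0.15,0.24,-0.13,0,0,0,-0.4],
  [-0.15,0.24,-0.13,0,0,0,-0.4],
  [-0.15,0.24,-0.13,0,0,0,-0.4],
])

```text
clock: 23.25
eef_pos: [0.4709, -0.3355, 0.2459]
tool_rot: [3.139, 0.125, 0.0]
ft_force: [0.1, 0.4, -0.5]
gripper_width: 0.0259
finger_force: 0.0
```

No picture views remain, so verify numerically: difference the top image against the earlier one (lid shut, no rod), and map it into the bin frame.

```bash
python3 - <<'E'
from h import *
t=np.mean([read_camera('top')[:,:,::-1].astype(float) for _ in range(4)],0);cv2.imwrite('pics/t6.png',t)
o=cv2.imread('pics/t1.png').astype(float)
b=np.array([.5804,.0614]);c,s=np.cos(.0844),np.sin(.0844)
d=cv2.GaussianBlur(np.abs(t-o).max(2),(0,0),.8)
# resample diff to bin-frame strip at z=.12: x -110..110, y -175..-115
xs=np.arange(-.11,.111,.01);ys=np.arange(-.169,-.12,.004)
for x in xs:
    P=[[b[0]+c*x-s*y,b[1]+s*x+c*y,.12] for y in ys]
    q=proj('top',P).astype(np.float32)
    v=cv2.remap(d.astype(np.float32),q[:,None,:],None,cv2.INTER_LINEAR).ravel()
    print('%5d'%(x*1000),v.astype(int))
print('lid diff',d[185:255,225:232].mean(),d[185:255,250:258].mean())
E
```

```text
-110 [1 3 3 2 2 2 3 3 2 2 2 1 2]
 -100 [3 3 3 3 2 2 2 3 3 2 2 2 2]
  -90 [2 3 3 3 2 3 2 3 2 2 2 2 3]
  -80 [ 2  3  4  9 13 14 11  8  9 11  7  3  3]
  -70 [ 3  3  4  8  6  9 20 25 19  7  3  2  3]
  -60 [ 2  2  3  3  6 10 10 11  7  3  2  3  3]
  -50 [ 3  3  2  3  5 16 20 17 10  4  3  3  2]
  -40 [ 3  3  3  3  6 19 19 17 13  4  3  3  2]
  -30 [ 3  3  3  3  5 16 18 17 12  4  2  2  2]
  -20 [ 2  3  3  3  6 16 19 16 10  3  3  3  3]
  -10 [ 2  2  2  3  6 18 19 18 15  5  3  2  3]
    0 [ 2  2  3  3  5 15 19 17 11  3  2  3  3]
    9 [ 2  3  2  3  6 18 17 15 12  4  4  4  3]
   19 [ 2  2  3  3  5 15 19 18 12  4  3  2  3]
   29 [ 3  2  2  3  5 16 19 16 12  3  3  3  3]
   39 [ 2  2  3  4  4  9 17 16  8  3  2  3  2]
   49 [ 2  3  2  2  3  5 11 16  5  2  3  3  3]
   59 [2 1 2 3 3 4 5 5 3 3 2 3 3]
   69 [2 2 2 3 3 3 3 3 2 2 3 3 3]
   79 [3 3 3 2 2 2 3 4 3 3 3 2 3]
   89 [2 2 3 3 2 5 6 6 4 3 2 3 3]
   99 [3 3 3 2 2 3 3 2 3 2 2 2 2]
  109 [3 3 3 3 3 2 3 2 3 3 2 3 3]
lid diff 3.420410298839969 3.2405673372164[ WARN:0@3.412] global loadsave.cpp:1063 imwrite_ Unsupported depth image for selected encoder is fallbacked to CV_8U.
```

The rod lies straight on the lock line: its head is at the rear cradle, its tip shows beyond the last eye, and the lid has not moved. Handing in.

```bash
python3 -c "
from station import order
print(order.close_job())"
```

```text
the job is handed in; nothing more can be done
None
```

The job is handed in: the lid is shut and the rod lies through all three eyes with its head home against the rear cradle; I checked this by force readings and a top-camera comparison, and no verdict came back.

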